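# Walk the gluing weight round to face the fence

## Robot

A 7-joint arm with a two-finger parallel gripper is mounted at the origin on the work surface. World frame = base frame: x ahead of the robot, y to its left, z up, the work surface at z = 0. Lengths are in mm, angles in rad, forces in N, time in s.
With the tool pointing down it reaches from about 400 to 850 mm from the base axis. Payload 4.5 kg.
Tool frame: the origin (TCP) lies on the front face of the gripper's body, between the roots of the fingers; the fingertips stand robot.tip_extent ahead of it and the grasp point (between the pads) lies 45 mm ahead of it (robot.tip_extent is the distance from the TCP to the fingertips, in mm); z points along the fingers, y is the direction in which the jaws open and shut (so a half turn about z gives the same grasp; the last joint's range is limited). The gripper opens to 88 mm and grips with 3 to 60 N. Pads are 18 mm wide; open, the fingers measure 123 mm over their backs; the gripper's body (75 mm by 187 mm) begins 45 mm behind the grasp point.
Start: joints at [-1.11, 0.689, -0.195, 1.565, 0.157, 0.902, -0.215], TCP at [258.708, 568.962, 302.743] pointing down, gripper open.
Joint ranges: [-3.01, 3.01], [-0.46, 2.08], [-1.47, 1.51], [0.13, 2.56], [-1, 4.14], [0.04, 2.09], [-2.66, 2.66]. Speed limits (rad/s): [2.57, 2.57, 3.14, 3.14, 3.14, 3.14, 3.14].

## Interface

Orientations are given as a 3x3 rotation matrix whose columns are the frame's x, y, z axes.
In Python, from station import telemetry, eyes, ticket, robot gives the robot as it stands.
- The arm moves only by the shell command python3 -m inch 'ROWS' [OPENING] [FORCE]. ROWS is JSON, a list of rows, each a list of 2 entries, a list of its own where there are three numbers: the shift along the world's x, y, z in mm, then the turn about the world's z in degrees. In form: [[[x, y, z], turn], ...]. A call has exactly 8 rows; each row is the pose to reach, as a shift and turn from the pose measured when the call began; what a row does not reach only later rows make up. A row lasts 1/8 s, in which the tool goes at most 62.5 mm and 10.7 degrees, less where a joint would pass 70% of its speed; a pose out of reach is approached as far as the arm can. A call with a gripper value outside its range is refused whole. OPENING is the finger opening in mm, from 0 to 88.1, set as the call begins (- or left out, the last holds). The fingers move at their own pace and stop on an object; FORCE is the grip in N (left out, the last holds). Time passes only in rows, so rows that repeat a pose let the fingers close, or fill a call up. It gives the time, the measured TCP pose, the force and the opening at its end, in the units of the state.
- telemetry.state(): the state, without advancing time (a new reading comes with each control period).
- eyes.read_camera(name): name is "scene" or "top" or "wrist"; returns a dict with "color" (400x640x3 uint8, blue, green, red), "K" (3x3 intrinsics, pixels), "R" (3x3) and "t" (3): a world point X has camera coordinates R X + t. Camera axes: x right, y down, z forward; pixel columns grow to the right and rows downward; lengths in mm; the calibration is good to about 2 mm. A picture is of the moment at which its call begins. There is no depth.
- ticket.sign_off(): hands the job in, once; it reports no verdict.
The state is a dict: "clock": time; "joint_pos": joint angles; "qd": joint speeds; "joint_efforts": joint torques, N m; "tcp_pos": TCP position; "orientation": TCP orientation; "ft_force": force on the tool from outside, world axes, zero at the start; "wrist_torque": the same for the moment, N m; "width": finger opening in mm.
Only numpy, scipy, OpenCV 4.12 (cv2) and the standard library are available. Lean on these libraries where they do the work, as an engineer would, in place of code of your own. Each camera call takes 0.05 s, during which the arm holds its last target.

## Task

Walk the heavy cast weight round by pushing its corners from the side with the fingertips, until one of its long sides faces the wooden fence squarely, with a lane about 70 mm wide left between them for the box that is to be glued there and neither end of the weight sticking out past the fence. Do not pick it up, take it by its knob or press on its top, do not let it bump the fence, and leave the other things on the table as they are.

Things in the scene. Friction and masses are not known exactly. Their poses are not given: they have to be found in the camera images.
- weight: Loose grey concrete gluing weight, 0.74 to 0.97 kg: block 92 mm along its x, 140 mm along its y, 34 mm high, flat on the table, dry friction. A steel knob, 28 mm across, stands mid-top, up to 52 mm above the table. Origin: centre of the underside. Its long sides, at x = -46 and +46 mm, are alike: either may face the fence; it starts turned 38 to 90 degrees away from that, either way.
- fence: Fixed pale wooden bar, 300 mm long along its y, 32 mm thick, 35 mm high, with a black star knob (32 mm across, top 55 mm above the table) near each end. Origin at table level at the middle of its working face; its x axis points into the bar (which fills x = 0 to 32 mm), away from the robot. The weight lies on the side of negative x, nearer to the robot.
- tape_wide: Bystander: roll of masking tape lying flat, 96 mm across, 36 mm high; origin at the centre of the underside.
- tape_narrow: Bystander: roll of yellow tape lying flat, 80 mm across, 24 mm high; origin at the centre of the underside.
- tube_a: Bystander: short piece of cardboard tube standing upright behind the fence, 42 mm across, 55 mm high; origin at the centre of the underside.
- tube_b: Bystander: second short piece of cardboard tube standing upright behind the fence, 42 mm across, 55 mm high; origin at the centre of the underside.
- glue: Bystander: white glue jar with an orange cap, standing, 56 mm across, 60 mm high; origin at the centre of the underside.
- phone: Bystander: black phone lying flat, 148 mm along its x, 72 mm along its y, 9 mm high; origin at the centre of the underside.
- scissors: Bystander: scissors lying flat along their x, about 160 mm long and 70 mm wide over the black loops, 11 mm high; origin on the table near the pivot.
Not all that is in view belongs to the job. What is shaped like the weight but blue or turquoise is not meant.

How it is judged:
By the outcome, as a careful person would: the job done as asked, in the order asked, and still so for the second after the job is handed in, with the robot touching nothing.
It also fails if it takes over 58 s, if anything falls off the work surface, if the arm or the gripper's body presses on something with over 40 N, if the wrist force passes 120 N, or if a joint passes its speed limit or range.

## Working session

There is one attempt and no reset: what is moved stays moved. The work goes in short steps, Python scripts to look and compute and a shell command to move; the robot and the scene stay as the last step left them, time stands still between calls to the robot, and variables do not carry over. Pictures are saved under pics/ and viewed, and the job is handed in when it is done.

```bash
ls; mkdir -p pics
python3 - <<'E'
from station import telemetry, eyes, robot
import cv2
s=telemetry.state();print(s, robot.tip_extent)
for n in("scene","top"):
    c=eyes.read_camera(n);cv2.imwrite(f"pics/{n}0.png",c["color"]);print(n,c["K"],c["R"],c["t"])
E
```

```text
pics
{'clock': 0.0, 'joint_pos': array([-1.11017229,  0.6899354 , -0.19449716,  1.56630632,  0.15731033,
        0.90250713, -0.21507862]), 'qd': array([-0.00082513, -0.00061837, -0.00038885, -0.00043674, -0.00058423,
       -0.00085524, -0.0002573 ]), 'joint_efforts': array([-6.33138939e-05, -5.27564156e+01, -1.26669656e+00, -1.53433889e+01,
       -5.26343216e-02,  6.51455615e-03,  1.87068486e-04]), 'tcp_pos': array([258.57948672, 568.4530874 , 301.94987605]), 'orientation': array([[-9.10324317e-01,  4.13895265e-01, -5.89936608e-04],
       [ 4.13895657e-01,  9.10322809e-01, -1.66358930e-03],
       [-1.51518984e-04, -1.75857799e-03, -9.99998442e-01]]), 'ft_force': array([-0.60510524,  0.79213805, -0.2709751 ]), 'wrist_torque': array([0.03358651, 0.0039593 , 0.02346918]), 'width': 88.04489619386504} 64.0
scene [[381.03711099   0.         313.74645033]
 [  0.         381.03711099 203.74960695]
 [  0.           0.           1.        ]] [[ 0.57245504  0.81992841 -0.00355369]
 [ 0.46697271 -0.32958595 -0.82055444]
 [-0.67396714  0.46807105 -0.57155733]] [-352.94514605 -229.87012728 1286.57198816]
top [[371.69497685   0.         321.11821012]
 [  0.         371.69497685 196.239546  ]
 [  0.           0.           1.        ]] [[-0.02845553 -0.9995879  -0.00378205]
 [-0.98375846  0.02867534 -0.17719201]
 [ 0.17722744 -0.00132147 -0.98416903]] [ 46.77614206 570.11515329 944.89317227]
```

View pics/scene0.png

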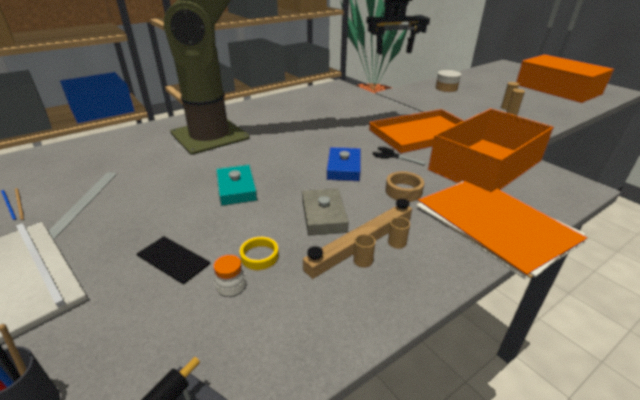

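View pics/top0.png

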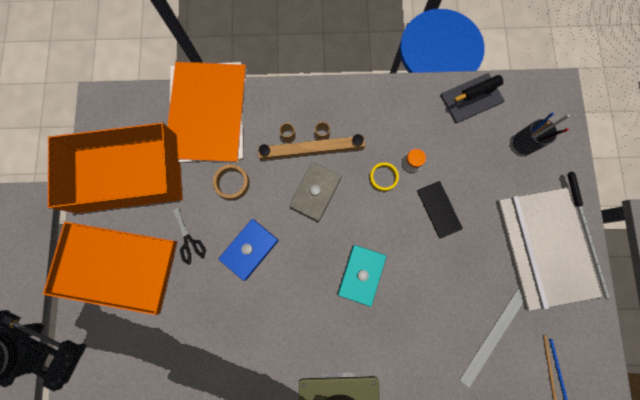

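Candidates in the top view are the grey block at (315,191), the blue one at (248,249) and the turquoise one at (362,275). By the description it is the grey one, between the wide tape (230,182) and the narrow tape (384,177), in front of the fence (312,146). I'll check that in a close crop.

Run:
```python
import cv2
i=cv2.imread("pics/top0.png")[110:250,200:400]
cv2.imwrite("pics/crop0.png",cv2.resize(i,None,fx=4,fy=4,interpolation=cv2.INTER_CUBIC))
```

```text
(no output)
```

View pics/crop0.png

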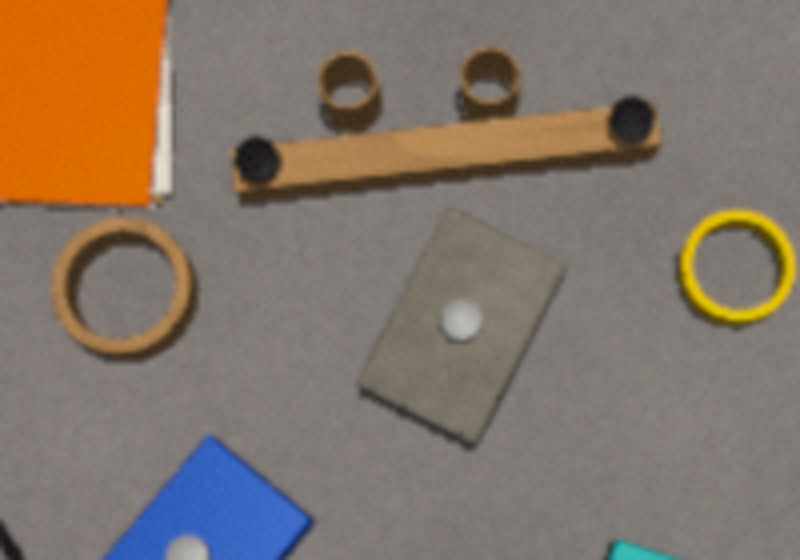

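```bash
cat > h.py <<'E'
import numpy as np, cv2
from station import telemetry, eyes
def cam(n):
    c=eyes.read_camera(n); return c
def back(c,uv,z):
    d=c["R"].T@np.linalg.inv(c["K"])@np.array([uv[0],uv[1],1.]); o=-c["R"].T@c["t"]
    return o+d*(z-o[2])/d[2]
def proj(c,P):
    q=(np.asarray(P,float)@c["R"].T+c["t"])@c["K"].T; return q[:,:2]/q[:,2:]
def crop(c,u0,v0,u1,v1,f,name,polys=()):
    i=cv2.resize(c["color"][v0:v1,u0:u1],None,fx=f,fy=f,interpolation=cv2.INTER_CUBIC)
    for P in polys:
        p=((proj(c,P)+.5-[u0,v0])*f-.5)
        cv2.polylines(i,[np.round(p*8).astype(np.int32)],True,(0,0,255),1,cv2.LINE_AA,3)
    cv2.imwrite(name,i)
def rect(x,y,th,z,xs,ys):
    c,s=np.cos(th),np.sin(th)
    return np.array([[x+c*a-s*b,y+s*a+c*b,z] for a,b in((xs[0],ys[0]),(xs[1],ys[0]),(xs[1],ys[1]),(xs[0],ys[1]))])
def W(x,y,th,z=34): return rect(x,y,th,z,(-46,46),(-70,70))
def F(x,y,th,z=35): return rect(x,y,th,z,(0,32),(-150,150))
E
python3 - <<'E'
from h import *
c=cam("top")
f=lambda p:((p[0]+.5)/4-.5+200,(p[1]+.5)/4-.5+110)
print("cam",-c["R"].T@c["t"])
for n,p,z in[("A",(453,208),34),("B",(565,268),34),("C",(475,445),34),("D",(360,385),34),("knob",(461,317),52),("fFL",(238,190),35),("fFR",(659,147),35),("fBL",(235,148),35),("fBR",(655,103),35),("kL",(257,160),55),("kR",(631,119),55),("tw",(123,287),36),("tn",(738,265),24)]:
    print(n,back(c,f(p),z).round(1))
E
```

```text
cam [ 394.72565023   31.65726827 1031.13135967]
A [672.4  50.4  34. ]
B [627.5 -25.6  34. ]
C [507.1  39.6  34. ]
D [550.2 116.5  34. ]
knob [591.6  46.5  52. ]
fFL [689.5 199.3  35. ]
fFR [711.9 -94.3  35. ]
fBL [719.9 201.4  35. ]
fBR [744.  -93.1  35. ]
kL [704.4 183.   55. ]
kR [726.  -73.6  55. ]
tw [622.6 277.9  36. ]
tn [ 628.5 -146.3   24. ]
```

Run:
```python
from h import *
w=(589.3,45.2,np.radians(61.5)); f=(700.5,52.5,np.radians(4.4))
P=[W(*w),W(*w,z=0),F(*f),F(*f,z=0)]
c=cam("top"); crop(c,230,120,380,230,5,"pics/o1.png",P)
c=cam("scene"); crop(c,280,170,430,280,5,"pics/o2.png",P)
```

```text
(no output)
```

View pics/o1.png

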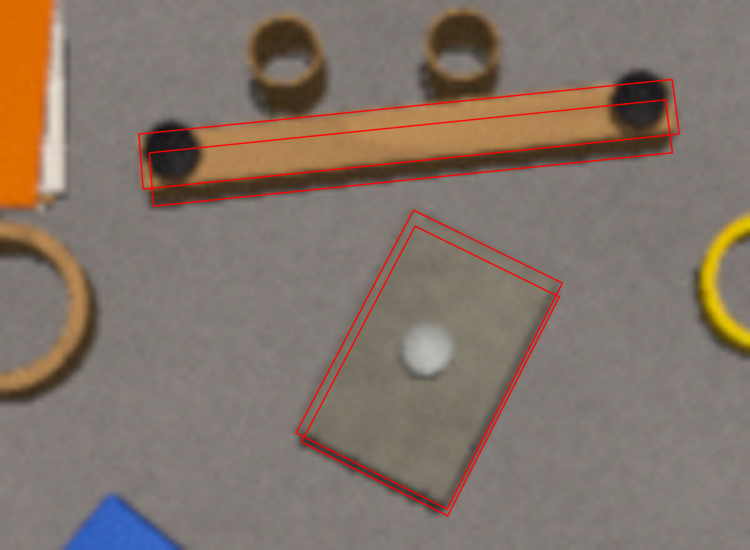

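View pics/o2.png

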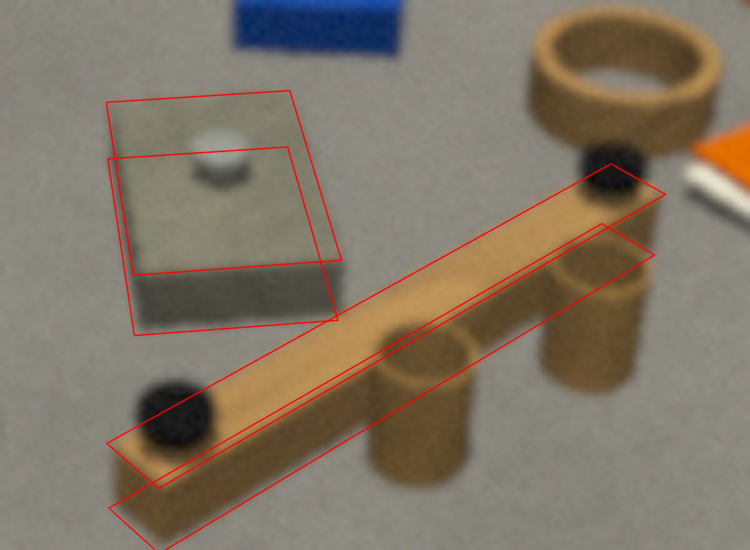

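```bash
python3 -m inch '[[[40,-48,0],0],[[90,-105,0],0],[[140,-163,0],0],[[190,-222,0],0],[[240,-280,0],0],[[290,-338,0],0],[[340,-397,0],0],[[380,-444,0],0]]' 0 20
```

```text
clock: 1.25
tcp_pos: [584.9, 187.4, 302.4]
orientation: [[-0.91, 0.414, -0.0], [0.414, 0.91, -0.0], [-0.0, -0.0, -1.0]]
ft_force: [0.6, 1.3, -0.5]
width: 10.6
```

Run:
```python
from h import *
cor=np.array([558.5,61.9]); r0=np.array([100.6,17.6])
for p in range(0,41,4):
    a=-np.radians(p); R=np.array([[np.cos(a),-np.sin(a)],[np.sin(a),np.cos(a)]]); print(p,(cor+R@r0).round(1))
s=telemetry.state();print(s["tcp_pos"],s["clock"],s["width"],s["joint_pos"])
```

```text
0 [659.1  79.5]
4 [660.1  72.4]
8 [660.6  65.3]
12 [660.6  58.2]
16 [660.1  51.1]
20 [659.1  44. ]
24 [657.6  37.1]
28 [655.6  30.2]
32 [653.1  23.5]
36 [650.2  17. ]
40 [646.9  10.7]
[584.92024068 187.40232164 302.38717012] 1.25 10.572020027662 [-0.24564886  0.67835856 -0.24868515  1.59811365  0.20039238  0.8905967
  0.57608604]
```

```bash
python3 -m inch '[[[40,-46,0],0],[[79,-89,0],0],[[79,-89,-30],0],[[79,-89,-80],0],[[79,-89,-130],0],[[79,-89,-180],0],[[79,-89,-215],0],[[79,-89,-224],0]]'
python3 - <<'E'
from h import *
w=(589.3,45.2,np.radians(61.5)); f=(700.5,52.5,np.radians(4.4))
c=cam("top"); crop(c,230,120,380,230,5,"pics/a1.png")
c=cam("scene"); crop(c,270,150,430,270,5,"pics/a2.png")
print(telemetry.state()["tcp_pos"])
E
```

```text
clock: 2.25
tcp_pos: [662.3, 98.1, 75.8]
orientation: [[-0.91, 0.414, -0.005], [0.414, 0.91, -0.001], [0.004, -0.003, -1.0]]
ft_force: [-0.9, 0.0, 0.1]
width: 0.4
[663.7195437   98.44657262  77.94853456]
```

View pics/a2.png

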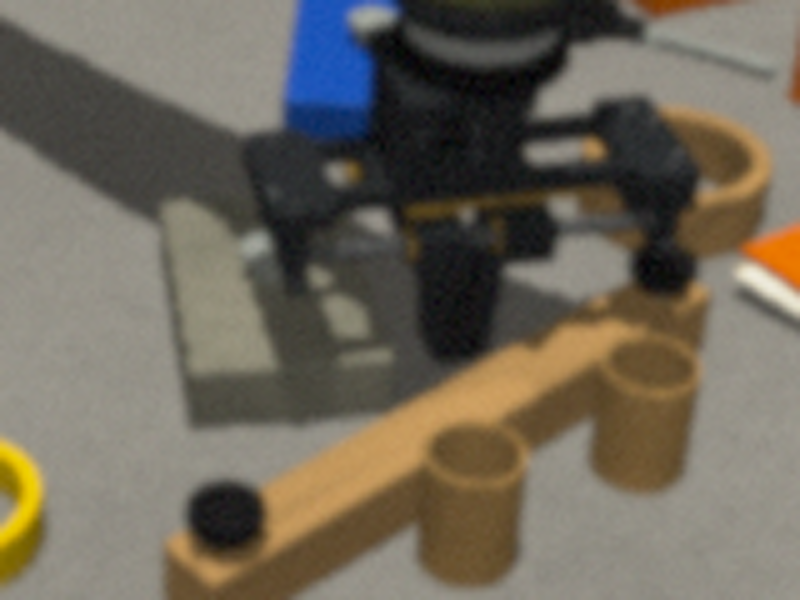

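Run:
```python
from h import *
c=cam("scene")
for y in(-93,93,0):
  for x in (-37,37):
    for z in (78,):
      p=[663.7+.414*y-.91*x,98.4+.91*y+.414*x,z]; print(y,x,((proj(c,[p])[0]-[270,150])*5).round())
print(((proj(c,[[592,46.5,52]])[0]-[270,150])*5))
```

```text
-93 -37 [273. 303.]
-93 37 [239. 208.]
93 -37 [694. 256.]
93 37 [633. 167.]
0 -37 [487. 279.]
0 37 [439. 187.]
[270.47585196 244.02026145]
```

```bash
python3 -m inch '[[[-2,-8,0],-2],[[-3,-15,0],-4],[[-4,-21,0],-5],[[-3,-27,0],-8],[[-3,-33,0],-12],[[-3,-40,0],-16],[[-4,-47,0],-20],[[-4,-51,0],-22]]'
python3 - <<'E'
from h import *
c=cam("top"); crop(c,230,120,380,230,5,"pics/b1.png")
c=cam("scene"); crop(c,270,150,430,270,5,"pics/b2.png")
print(telemetry.state()["tcp_pos"])
E
```

```text
clock: 3.4
tcp_pos: [662.0, 48.4, 80.1]
orientation: [[-0.687, 0.726, 0.004], [0.726, 0.687, 0.001], [-0.002, 0.004, -1.0]]
ft_force: [2.8, 4.1, 3.1]
width: 0.5
[661.7929274   47.92124529  79.96996326]
```

View pics/b2.png

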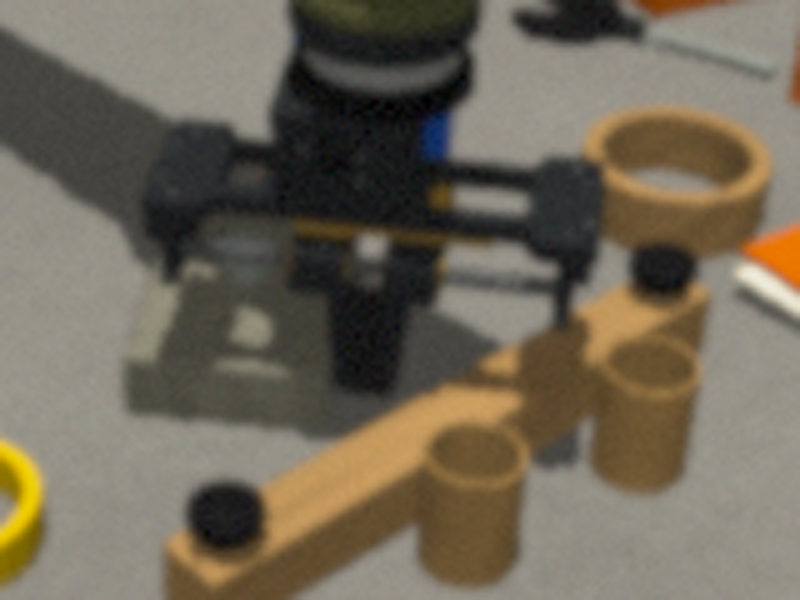

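View pics/b1.png

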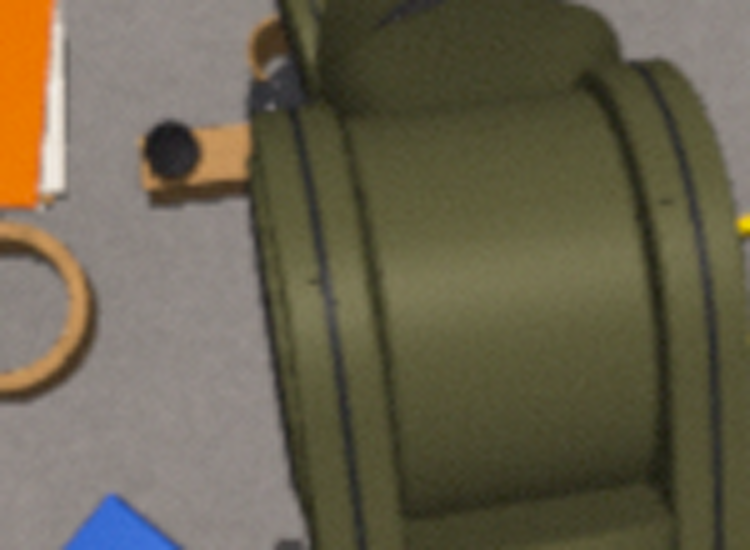

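```bash
python3 -m inch '[[[-1,-4,-1],-2],[[-2,-7,-1],-4],[[-3,-11,-1],-6],[[-4,-14,-1],-8],[[-6,-18,-1],-10],[[-8,-21,-1],-12],[[-10,-25,-1],-14],[[-12,-28,-1],-16]]'
python3 - <<'E'
from h import *
c=cam("scene"); crop(c,270,150,430,270,5,"pics/c2.png")
c=cam("wrist"); cv2.imwrite("pics/cw.png",c["color"])
print(telemetry.state()["tcp_pos"])
E
```

```text
clock: 4.5
tcp_pos: [651.4, 19.5, 79.6]
orientation: [[-0.46, 0.888, 0.008], [0.888, 0.46, -0.001], [-0.004, 0.006, -1.0]]
ft_force: [5.2, 1.6, 3.3]
width: 0.5
[650.93419072  18.99342738  79.53436831]
```

View pics/c2.png

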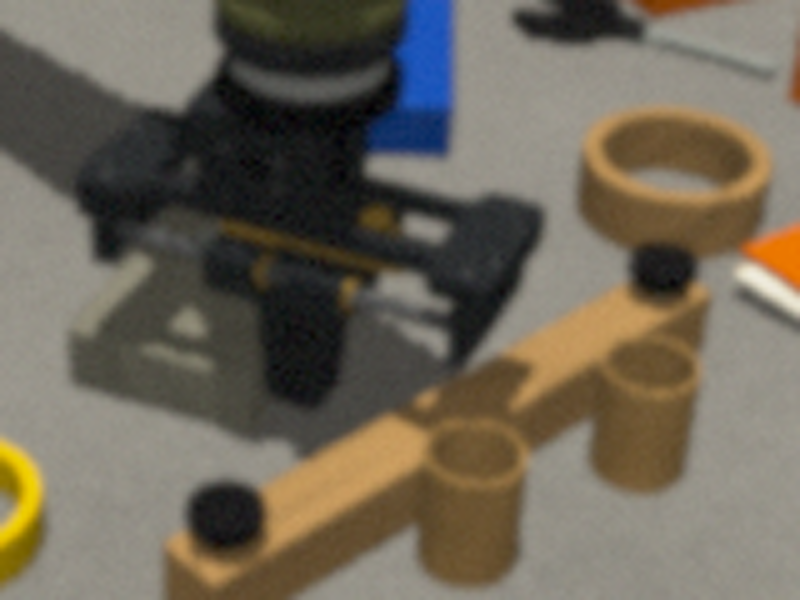

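View pics/cw.png

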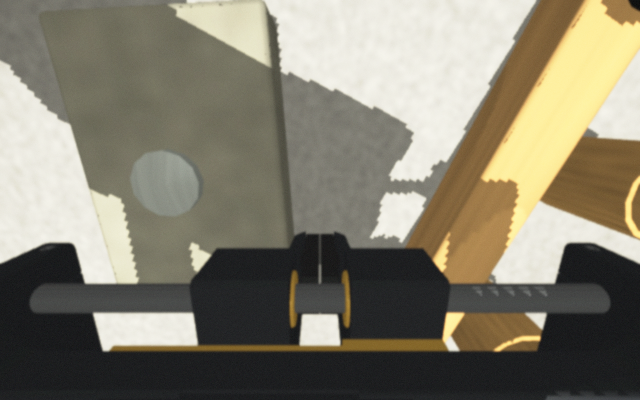

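Run:
```python
from h import *
c=cam("wrist")
k=back(c,(165,180),52); a=back(c,(42,14),34); b=back(c,(264,3),34); e=back(c,(291,225),34)
f0=back(c,(537,0),35); f1=back(c,(450,155),35)
print(k.round(1),a.round(1),b.round(1),e.round(1)); 
an=lambda d:np.degrees(np.arctan2(d[1],d[0]))
print(an(b-e),an(b-a), an(f1-f0),f0.round(1),f1.round(1))
```

```text
[575.3  33.   52. ] [503.6  66.7  34. ] [579.6 110.7  34. ] [629.7  31.6  34. ]
122.33835043466485 30.03280891010688 -85.95051333637998 [673.8 160.6  35. ] [678.4  95.2  35. ]
```

```bash
python3 -m inch '[[[8,4,0],0],[[8,4,35],0],[[0,5,80],0],[[-50,8,80],2],[[-105,10,80],3],[[-155,13,80],3],[[-166,14,80],3],[[-166,14,80],3]]'
python3 - <<'E'
from h import *
c=cam("wrist"); cv2.imwrite("pics/dw.png",c["color"])
c=cam("top"); crop(c,200,120,380,270,4,"pics/d1.png")
for p in((277,237),(258,222)): print(back(c,p,34).round(1))
print(telemetry.state()["tcp_pos"])
E
```

```text
clock: 5.65
tcp_pos: [484.4, 33.0, 159.1]
orientation: [[-0.508, 0.862, 0.004], [0.862, 0.508, -0.002], [-0.004, 0.003, -1.0]]
ft_force: [0.5, -0.4, 0.8]
width: 0.3
[467.  151.4  34. ]
[508.8 202.3  34. ]
[486.52577453  32.99002368 159.24667794]
```

View pics/dw.png

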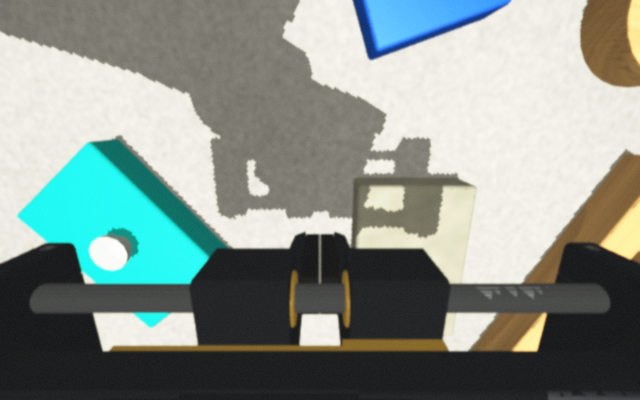

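View pics/d1.png

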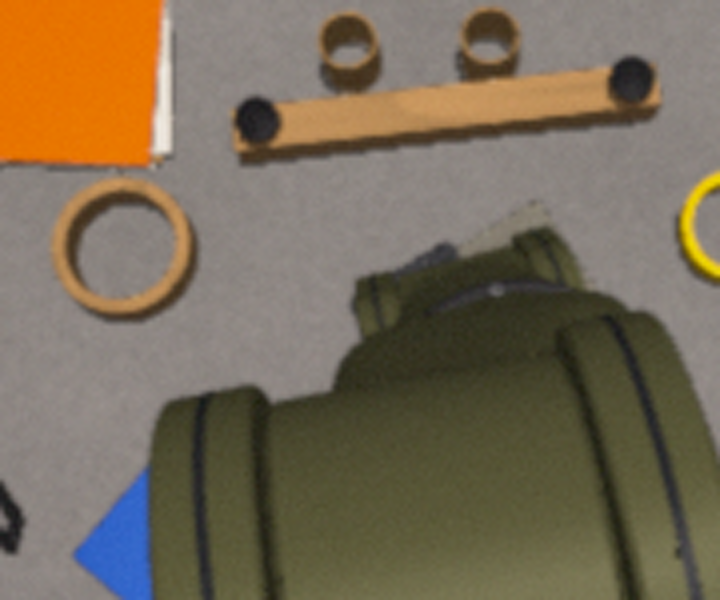

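```bash
python3 -m inch '[[[0,0,-50],0],[[0,0,-79],0],[[0,0,-81],0],[[6,3,-81],0],[[11,6,-81],0],[[14,11,-81],-3],[[16,17,-81],-7],[[19,22,-81],-10]]';  python3 -m inch '[[[2,4,0],-3],[[5,8,0],-6],[[7,11,0],-8],[[9,14,0],-10],[[9,14,0],-10],[[9,14,0],-10],[[9,14,0],-10],[[9,14,0],-10]]'
python3 - <<'E'
from h import *
c=cam("wrist"); cv2.imwrite("pics/ew.png",c["color"])
c=cam("scene"); crop(c,270,150,430,270,5,"pics/e2.png")
print(telemetry.state())
E
```

```text
clock: 6.75
tcp_pos: [504.8, 54.6, 78.8]
orientation: [[-0.346, 0.938, 0.006], [0.938, 0.346, -0.004], [-0.006, 0.004, -1.0]]
ft_force: [-4.5, -2.8, 4.5]
width: 0.5
clock: 7.75
tcp_pos: [513.9, 69.1, 78.8]
orientation: [[-0.178, 0.984, 0.005], [0.984, 0.178, -0.004], [-0.005, 0.005, -1.0]]
ft_force: [-2.8, 0.6, 2.1]
width: 0.4
{'clock': 7.85, 'joint_pos': array([-0.24184134,  0.93897384,  0.02770249,  2.026812  , -0.09912189,
        0.17247622,  0.05129226]), 'qd': array([-0.00109469,  0.00089329,  0.00233544,  0.00041571, -0.00063527,
        0.00074997, -0.00068564]), 'joint_efforts': array([ 7.84334410e-01, -5.07713199e+01,  2.78954543e+00, -4.90000516e+00,
        2.47322302e-02, -7.57089145e-01, -4.24133416e-02]), 'tcp_pos': array([513.93288812,  69.05419664,  78.81420892]), 'orientation': array([[-0.17822266,  0.98397518,  0.00543329],
       [ 0.98397664,  0.17824646, -0.004262  ],
       [-0.00516217,  0.00458665, -0.99997616]]), 'ft_force': array([-2.80467197,  0.81219293,  1.47507704]), 'wrist_torque': array([0.1479223 , 0.58351201, 0.05365312]), 'width': 0.3686619164611972}
```

View pics/ew.png

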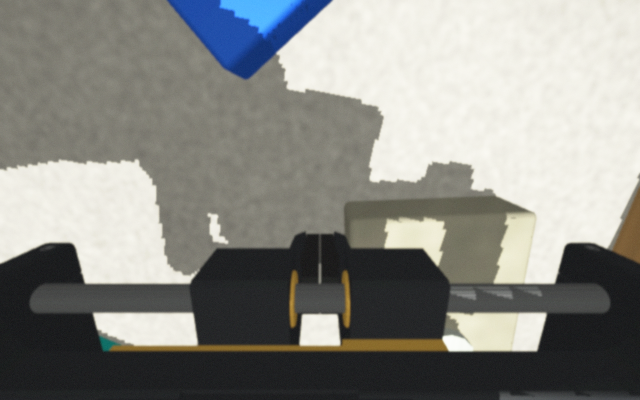

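View pics/e2.png

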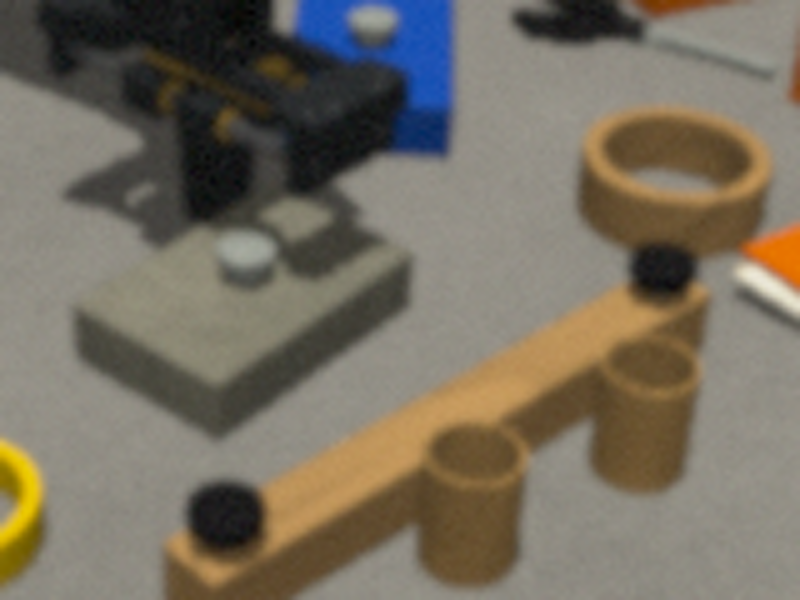

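Run:
```python
from h import *
c=cam("scene")
f=lambda p:((p[0]+.5)/5-.5+270,(p[1]+.5)/5-.5+150)
an=lambda d:np.degrees(np.arctan2(d[1],d[0]))
L,Fr,R=[back(c,f(p),34) for p in((78,311),(219,391),(411,258))]; k=back(c,f((247,243)),52)
g0=back(c,f((167,548)),35); g1=back(c,f((650,275)),35)
print(L,Fr,R,k); print(an(Fr-L),an(R-Fr),np.linalg.norm(Fr-L),np.linalg.norm(R-Fr),(L+R)/2,"fence",g0,g1,an(g1-g0))
```

```text
[562.17421409 -41.28602682  34.        ] [647.24261055 -22.19385845  34.        ] [616.71111033 110.01807081  34.        ] [583.1894982   38.34146576  52.        ]
12.649466728599208 103.0032796039842 87.1845340029181 135.6914394662743 [589.44266221  34.366022    34.        ] fence [716.79175446 -95.25284392  35.        ] [692.91206092 191.14090284  35.        ] 94.76633338828651
```

```bash
python3 -m inch '[[[-8,-2,0],0],[[-8,-2,40],8],[[-5,-5,80],18],[[20,-15,80],28],[[60,-30,80],38],[[100,-50,80],48],[[149,-66,80],58],[[149,-66,80],68]]';python3 -m inch '[[[0,0,0],9],[[0,0,0],18],[[0,0,0],20],[[0,0,0],20],[[0,0,0],20],[[0,0,0],20],[[0,0,0],20],[[0,0,0],20]]'
python3 - <<'E'
from h import *
c=cam("wrist"); cv2.imwrite("pics/fw.png",c["color"])
s=telemetry.state();print(s["tcp_pos"],s["orientation"][:,1],s["joint_pos"])
E
```

```text
clock: 8.9
tcp_pos: [666.9, -0.5, 158.8]
orientation: [[-0.979, 0.203, 0.013], [0.204, 0.979, 0.002], [-0.012, 0.005, -1.0]]
ft_force: [0.5, 0.5, -0.4]
width: 0.4
clock: 9.9
tcp_pos: [667.0, -0.5, 158.8]
orientation: [[-0.99, -0.144, 0.011], [-0.143, 0.99, 0.006], [-0.012, 0.005, -1.0]]
ft_force: [-1.2, -0.5, 0.1]
width: 0.1
[ 6.66959672e+02 -5.80823029e-01  1.58832825e+02] [-0.14344155  0.98964762  0.00470241] [ 0.14368456  0.94159309 -0.40771599  1.53724157  0.48081203  0.75120605
  1.24917755]
```

View pics/fw.png

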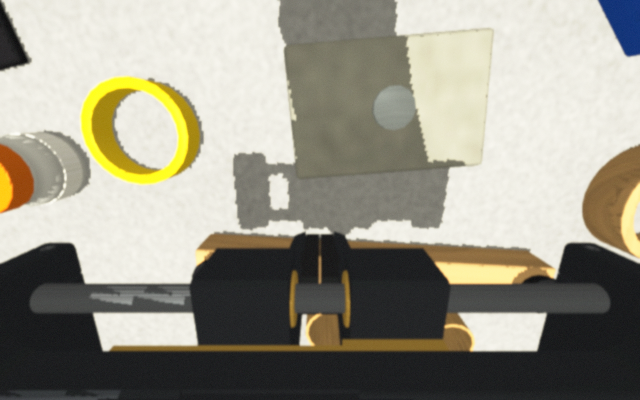

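```bash
cat >> h.py <<'E'
def meas(c,px,fe=None):
    q=[back(c,p,34) for p in px]   # order around
    q=np.array(q); m=q.mean(0); an=lambda d:np.degrees(np.arctan2(d[1],d[0]))
    print("centre",m.round(1),"long",an(q[1]-q[0]).round(1),an(q[2]-q[3]).round(1),"short",an(q[0]-q[3]).round(1),an(q[1]-q[2]).round(1),"len",[np.linalg.norm(q[i]-q[(i+1)%4]).round(1) for i in range(4)])
    if fe:
        a,b=[back(c,p,35) for p in fe]; t=(b-a)/np.linalg.norm(b-a); n=np.array([t[1],-t[0],0])
        print("fence ang",an(t).round(2),a.round(1),b.round(1),"lane at corners",[((a-p)@n).round(1) for p in q])
E
python3 - <<'E'
from h import *
c=cam("wrist")
meas(c,[(286,45),(493,29),(481,163),(298,178)],[(207,234),(528,250)])
E
```

```text
centre [584.5  37.2  34. ] long 102.3 103.0 short -167.9 -167.3 len [np.float64(135.4), np.float64(88.0), np.float64(136.4), np.float64(89.7)]
fence ang 95.06 [698.3 -85.6  35. ] [675.5 172.4  35. ] lane at corners [np.float64(138.1), np.float64(155.2), np.float64(68.0), np.float64(49.1)]
```

```bash
python3 -m inch '[[[0,0,-45],0],[[0,0,-78],0],[[0,0,-81],0],[[-6,0,-81],0],[[-13,-1,-81],0],[[-18,-2,-81],0],[[-23,-3,-81],0],[[-27,-3,-81],0]]'; python3 -m inch '[[[0,0,0],0],[[6,0,0],0],[[10,1,0],0],[[15,1,30],0],[[17,1,70],0],[[17,1,80],0],[[17,1,80],0],[[17,1,80],0]]'
python3 - <<'E'
from h import *
c=cam("wrist"); cv2.imwrite("pics/gw.png",c["color"])
c=cam("scene"); crop(c,270,150,430,270,5,"pics/g2.png")
s=telemetry.state();print(s["tcp_pos"],s["orientation"][:,1])
E
```

```text
clock: 11.0
tcp_pos: [641.8, -4.6, 79.1]
orientation: [[-0.99, -0.143, 0.016], [-0.143, 0.99, 0.006], [-0.017, 0.003, -1.0]]
ft_force: [5.4, -2.3, 2.6]
width: 0.4
clock: 12.0
tcp_pos: [657.8, -3.7, 157.5]
orientation: [[-0.99, -0.143, 0.013], [-0.143, 0.99, 0.005], [-0.014, 0.003, -1.0]]
ft_force: [-0.5, 0.7, 0.2]
width: 0.7
[657.90210188  -3.60874518 157.58392267] [-0.14289467  0.98973203  0.0034085 ]
```

View pics/gw.png

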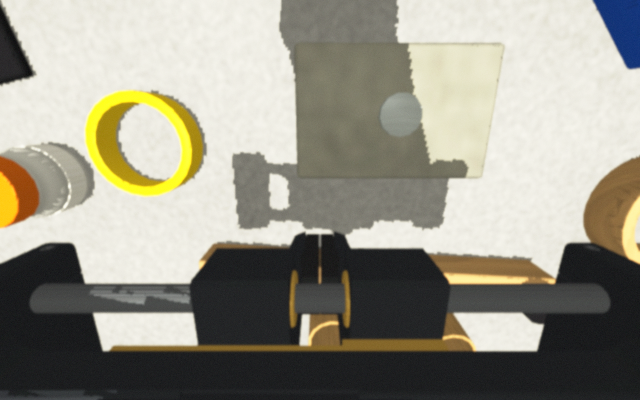

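View pics/g2.png

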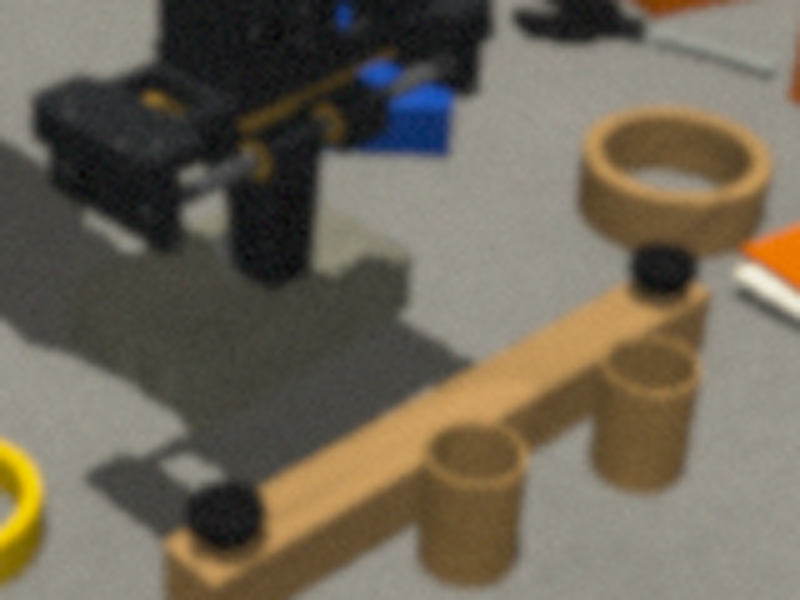

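Run:
```python
from h import *
c=cam("wrist")
meas(c,[(296,43),(504,43),(483,178),(299,178)])
an=lambda d:np.degrees(np.arctan2(d[1],d[0]))
for z in (0,35):
    a=back(c,(213,243),z);b=back(c,(518,258),z);print(z,a,b,an(b-a))
```

```text
centre [579.6  39.1  34. ] long 98.3 98.2 short -171.7 -170.7 len [np.float64(136.1), np.float64(90.3), np.float64(137.7), np.float64(90.1)]
0 [714.91375526 -95.36007524   0.        ] [689.39357337 192.86823264   0.        ] 95.05986236384818
35 [696.13372314 -83.44870273  35.        ] [674.36047337 162.46125842  35.        ] 95.0598623638482
```

```bash
python3 -m inch '[[[-30,8,0],-1],[[-70,18,0],-3],[[-110,28,0],-3],[[-150,37,0],-3],[[-158,40,0],-3],[[-158,40,0],-3],[[-158,40,0],-3],[[-158,40,0],-3]]' 88 20; python3 -m inch '[[[0,0,-30],0],[[0,0,-60],0],[[0,0,-78],0],[[0,0,-79],0],[[0,0,-79],0],[[0,0,-79],0],[[0,0,-79],0],[[0,0,-79],0]]';python3 - <<'E'
from h import *
c=cam("scene"); crop(c,270,150,430,270,5,"pics/i2.png")
s=telemetry.state();print(s["tcp_pos"],s["orientation"][:,1],s["width"])
E
```

```text
clock: 13.15
tcp_pos: [501.2, 36.1, 157.7]
orientation: [[-0.996, -0.09, 0.015], [-0.09, 0.996, 0.005], [-0.016, 0.004, -1.0]]
ft_force: [0.1, 0.0, -1.0]
width: 78.4
clock: 14.15
tcp_pos: [501.4, 36.1, 79.0]
orientation: [[-0.996, -0.09, 0.016], [-0.09, 0.996, 0.005], [-0.016, 0.004, -1.0]]
ft_force: [-0.5, 0.5, -0.0]
width: 88.0
[501.32111472  36.06749308  78.94729711] [-0.08960839  0.99597055  0.00360543] 87.72578344570425
```

View pics/i2.png

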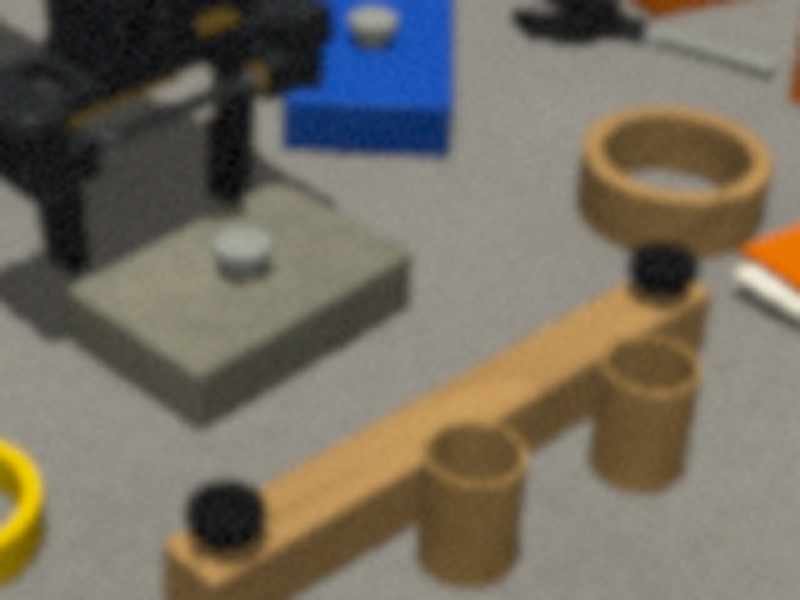

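```bash
python3 -m inch '[[[8,1,0],-0.4],[[14,1,0],-0.4],[[18,1,0],-0.4],[[21,2,0],-0.4],[[24,2,0],-0.4],[[26,2,0],-0.4],[[28,2,0],-0.4],[[28,2,0],-0.4]]';python3 - <<'E'
from h import *
c=cam("scene"); crop(c,270,150,430,270,5,"pics/j2.png")
s=telemetry.state();print(s["tcp_pos"],s["orientation"][:,1],s["ft_force"])
E
```

```text
clock: 15.2
tcp_pos: [527.5, 38.3, 78.6]
orientation: [[-0.996, -0.083, 0.012], [-0.083, 0.997, 0.005], [-0.012, 0.004, -1.0]]
ft_force: [-5.5, 1.4, 2.1]
width: 88.2
[527.45127497  38.2390921   78.62515386] [-0.08309119  0.99653533  0.00363311] [-5.43290352  1.97818914  2.00695427]
```

View pics/j2.png

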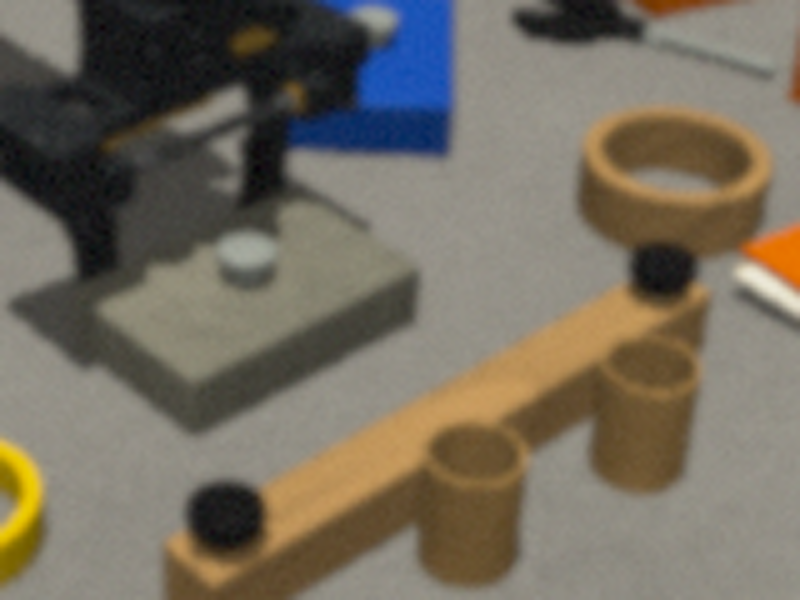

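```bash
python3 -m inch '[[[-10,-1,0],0],[[-20,-2,0],0],[[-20,-2,40],0],[[-20,-2,90],0],[[-20,40,120],0],[[-20,100,120],0],[[-20,160,120],0],[[-20,220,120],0]]'; python3 -m inch '[[[0,60,0],0],[[0,100,0],0],[[0,100,0],0],[[0,100,0],0],[[0,100,0],0],[[0,100,0],0],[[0,100,0],0],[[0,100,0],0]]';python3 - <<'E'
from h import *
c=cam("top"); crop(c,230,120,380,230,5,"pics/k1.png")
c=cam("scene"); crop(c,270,150,430,270,5,"pics/k2.png")
s=telemetry.state();print(s["tcp_pos"],s["joint_pos"])
E
```

```text
clock: 16.25
tcp_pos: [507.5, 259.6, 198.8]
orientation: [[-0.997, -0.082, 0.013], [-0.082, 0.997, 0.004], [-0.013, 0.003, -1.0]]
ft_force: [1.2, -0.3, -0.5]
width: 87.7
clock: 17.25
tcp_pos: [507.6, 359.3, 198.8]
orientation: [[-0.997, -0.082, 0.013], [-0.082, 0.997, 0.004], [-0.013, 0.003, -1.0]]
ft_force: [0.3, 0.0, -0.6]
width: 88.2
[507.459466   359.47967276 198.78655021] [-0.51109603  0.82510946 -0.32831696  1.67098281  0.38691278  0.69768721
  0.61522435]
```

View pics/k1.png

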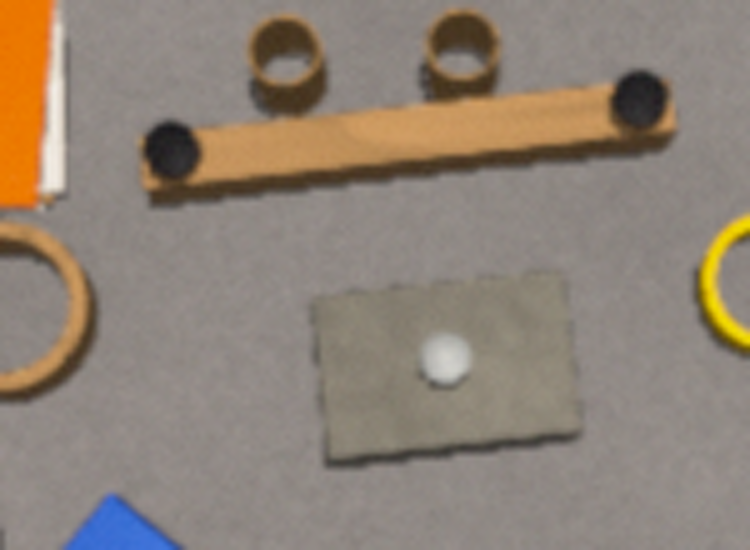

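View pics/k2.png

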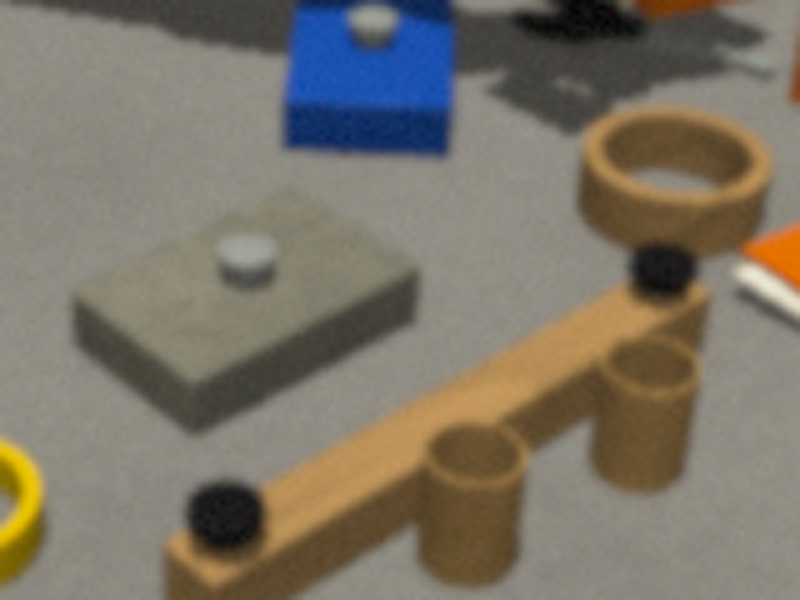

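```bash
cat > fit.py <<'E'
from h import *
from scipy.optimize import least_squares
# refine poses by maximising contrast across projected silhouettes (top view)
c=cam("top"); img=cv2.cvtColor(c["color"],cv2.COLOR_BGR2LAB).astype(np.float32)
b=img[:,:,2]
def mask(lo,hi,roi):
    m=((b>lo)&(b<hi)).astype(np.uint8)*255; z=np.zeros_like(m); u0,v0,u1,v1=roi; z[v0:v1,u0:u1]=m[v0:v1,u0:u1]; 
    k=max(cv2.findContours(z,cv2.RETR_EXTERNAL,cv2.CHAIN_APPROX_NONE)[0],key=cv2.contourArea); o=np.zeros_like(m); cv2.drawContours(o,[k],-1,255,-1); return o
def model(P,sh):
    h=cv2.convexHull(np.round(proj(c,P)*16).astype(np.int32)); 
    o=np.zeros((400,640),np.uint8); cv2.fillConvexPoly(o,h,255,cv2.LINE_AA,4); return o
print("b table",np.median(b[190:200,340:360]),"weight",np.median(b[205:212,300:345]),"fence",np.median(b[143:148,290:330]))
E
python3 fit.py
python3 - <<'E'
from h import *
c=cam("top")
f=lambda p:((p[0]+.5)/5-.5+230,(p[1]+.5)/5-.5+120)
meas(c,[f(p) for p in((567,270),(312,298),(328,460),(580,432))])
an=lambda d:np.degrees(np.arctan2(d[1],d[0]))
L=back(c,f((147,189)),35);R=back(c,f((676,133)),35);t=(L-R)/np.linalg.norm(L-R);n=np.array([t[1],-t[0],0])
L0=back(c,f((150,204)),0);R0=back(c,f((673,151)),0);print("fence",L,R,an(t),"z0",L0,R0,an(L0-R0))
for p in((567,270),(312,298)):
    P=back(c,f(p),34);print((L-P)@n,(L0-P)@n)
k=back(c,f((446,356)),52);print("knob",k,"lane",(L-k)@n-46,(L0-k)@n-46)
c=cam("scene");g=lambda p:((p[0]+.5)/5-.5+270,(p[1]+.5)/5-.5+150)
Lf,Fr,Rr=[back(c,g(p),34) for p in((73,300),(196,384),(418,268))]
a=back(c,g((167,548)),35);d=back(c,g((650,275)),35);t=(d-a)/np.linalg.norm(d-a);n=np.array([t[1],-t[0],0])
print("scene",an(Rr-Fr),an(Fr-Lf),an(t),[(a-p)@n for p in(Fr,Rr)],"knob lane",(a-back(c,g((247,245)),52))@n-46)
E
```

```text
b table 132.0 weight 135.0 fence 164.0
centre [584.9  35.9  34. ] long 94.7 94.7 short 2.2 4.7 len [np.float64(141.2), np.float64(90.4), np.float64(137.4), np.float64(90.5)]
fence [688.68506577 199.63815851  35.        ] [712.3256538  -95.51249106  35.        ] 94.57942552006803 z0 [690.04101636 203.80730893   0.        ] [712.74212854 -97.72061431   0.        ] 94.30550099869748
71.10201042901802 72.78650136810218
71.51575852274225 73.2002494618264
knob [586.05423714  36.13936178  52.        ] lane 69.3570960317805 71.04158697086464
scene 95.28832518067252 7.545647741576416 94.76633338828651 [np.float64(73.3718108218884), np.float64(74.60646010944988)] knob lane 74.78069429556375
```

Run:
```python
from h import *
c=cam("top")["color"]; a=cv2.imread("pics/top0.png"); cv2.imwrite("pics/end.png",c)
for n,(u0,v0,u1,v1) in dict(tn=(365,155,402,195),glue=(402,145,430,175),phone=(412,175,465,240),tubes=(275,118,335,143),fence=(255,130,370,160),turq=(335,240,390,310)).items():
    print(n,cv2.absdiff(a,c)[v0:v1,u0:u1].mean().round(2))
```

```text
tn 13.5
glue 12.29
phone 10.79
tubes 12.31
fence 12.42
turq 14.62
```

View pics/end.png

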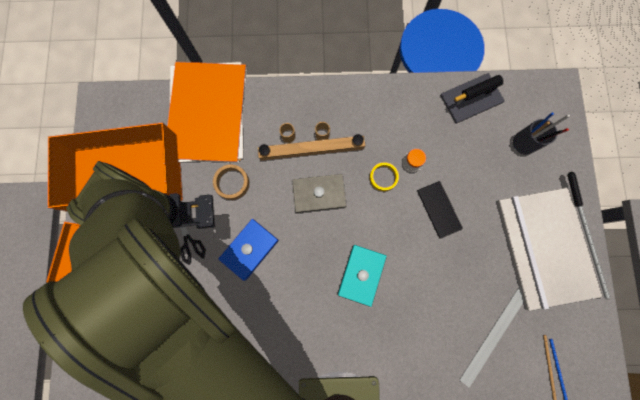

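The final top view shows the weight at (319,193) parallel to the fence (312,146). The tapes, tubes, glue, phone and both coloured blocks are at their starting pixels, and the arm is clear at the left.

```bash
python3 -c "
from station import ticket
print(ticket.sign_off())"
```

```text
the job is handed in; nothing more can be done
None
```

The grey weight now faces the fence squarely with one long side, about 72 mm away from it. I handed the job in at roughly 18 s of the 58 s allowed.

**How it was moved:** I turned it clockwise about 57° with three closed-finger pushes on its long sides near the ends. One last push with both open fingertips on its near long side squared it and set the lane. It was never lifted, pressed on top or held by its knob. Wrist forces in the readings stayed under about 8 N.

**Squareness:** in the top view the long sides and the fence lie within about 0.5° of each other. The scene view agrees within about 0.5° on the long side; a short side there read 3° off, but that edge is blurred.

**Lane:** the top view gives 69 to 73 mm and the scene view 73 to 75 mm. The two cameras disagree by about 3 mm, close to their calibration error. I did not correct this further.

**Position along the fence:** the weight's centre is about 15 mm off the fence's middle. Its ends therefore lie well inside the fence's.

**Other objects:** by eye, those visible in the final top view are at the same pixels as at the start. My image-difference check told me nothing, because the whole picture had shifted in brightness. The scissors were partly hidden by the arm in that view, but it only passed near them about 135 mm above the table.

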